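# Close a ring wax mould on its dowels and hold it shut

## Task

Get the ring mould ready for its wax shot: lay the brass ring core in its groove in the bolted-down lower half, fully home with its flat grip outside and up against the mould's side, and let go of it. Then fit the loose upper half over the dowels with the two pouring mouths together, press the mould fully shut against its spring pins and finish while still holding it shut (let go and the springs open it). Leave the pan, the jar and the pliers where they are.

Things in the scene. Friction and masses are not known exactly. Their poses are not given: they have to be found in the camera images.
- mould_base: Lower half of an aluminium ring mould: block 76 (x) by 60 (y) mm on a dark steel plate 130 x 110 x 8 mm bolted to the bench (four screw heads, 13 mm high, near the plate's corners). It does not move in a run. Origin: centre of the plate's underside, on the bench; z up. The block's flat top, the parting face, is 32 mm above the bench.
- base_parting (a point): Centre of the lower half's parting face, axes as mould_base. Two 8 mm steel spring pins stand 4 mm out of this face at (x, y) = (-22, 20) and (22, -20) mm and keep the mould 4 mm open. Together they push up with 6 N when out and 12 N when flush, so on top of the upper half's weight about 9 N of push shuts the mould.
- base_groove (a point): Open end of the core groove: middle of the +y edge of the lower half's parting face, at (0, 30, 32) mm in mould_base. The groove is 18 mm wide and 8 mm deep and runs from here along -y, through the middle of the block, to a blind end 54 mm on. A 6 mm wide ring cavity crosses it at y = 0.
- base_mouth (a point): Pouring mouth of the lower half: middle of the parting face's +x edge, (38, 0, 32) mm in mould_base. A notch 14 mm wide and 6 mm deep in the side; a 6 mm runner leads from it to the core groove.
- base_dowel1 (a point): Foot of a fixed steel dowel on the parting face, at (22, 20, 32) mm in mould_base. It is 8 mm thick and 13 mm high: straight for 8 mm, then a bullet nose down to 3.6 mm.
- base_dowel2 (a point): Foot of the second dowel, just like the first, at (-22, -20, 32) mm in mould_base.
- mould_top: Upper half of the mould, loose, lying parting face down on the bench: aluminium block 76 (x) by 60 (y) by 20 (z) mm, about 0.27 kg. Origin: centre of its underside (the parting face); z up. The halves fit one way only: closed, the axes of mould_top and mould_base agree. Set on the dowels it stands 4 mm open on the spring pins until pressed.
- top_grip (a point): Middle of the black grip bar that stands on the upper half, 34 mm above its underside. The bar is 24 (x) by 46 (y) mm and 28 mm high (20 to 48 mm above the underside); its flat long sides face -x and +x: take it by these.
- top_parting (a point): Centre of the upper half's parting face (its underside), axes as mould_top. A groove in it, 18 mm wide and 9 mm deep, runs along y, open at the +y side and blind at the -y side; it takes the upper half of the core.
- top_mouth (a point): Pouring mouth of the upper half: middle of the parting face's +x edge, (38, 0, 0) mm in mould_top. A notch 14 mm wide and 6 mm deep, cut right through the block, so it is seen from above.
- top_hole1 (a point): Underside end of a 9.5 mm dowel hole right through the upper half, at (22, 20, 0) mm in mould_top; it goes over dowel 1.
- top_hole2 (a point): The other dowel hole, at (-22, -20, 0) mm in mould_top; it goes over dowel 2.
- core: Loose ring core, 0.12 kg: round brass pin 16 mm thick, 50 mm long, then in line a flat aluminium grip 22 (x) x 36 (y) x 16 (z) mm; lies level on the bench. Origin: on the axis at the shoulder between them, 8 mm up at the start; pin to -y, grip to +y, z up. Home: pin in the groove, axis along mould_base's y and 32 mm above the bench, shoulder against the block's +y side (y = 30 to 33 mm in mould_base).
- pan: Bystander: open steel pan 110 x 170 x 50 mm beyond the work. Origin: centre of its underside.
- jar: Bystander: small glass jar, 48 mm across, 55 mm high. Origin: centre of its underside.
- pliers: Bystander: pliers lying flat, about 160 mm long, red handles to -x. Origin: on the bench, near the joint.
Things that resemble listed ones, but are neither listed nor needed, are in the scene too. Of the things that look like the core, the largest one is meant. What is shaped like the mould_base but purple is not meant.

How it is judged:
By the outcome, as a careful person would: the job done as asked, in the order asked, and still so for the second after the job is handed in, while the arm keeps its last pose, push and grip.
It also fails if it takes over 45 s, if anything falls off the work surface, if the arm or the gripper's body presses on something with over 40 N, if the wrist force passes 120 N, or if a joint passes its speed limit or range.

## Robot

A 6-joint arm with a two-finger parallel gripper is mounted at the origin on the work surface. World frame = base frame: x ahead of the robot, y to its left, z up, the work surface at z = 0. Lengths are in m, angles in rad, forces in N, time in s.
With the tool pointing down it reaches from about 0.35 to 0.975 m from the base axis. Payload 7.1 kg.
Tool frame: the origin (TCP) lies midway between the tips of the shut fingers; the grasp point (between the pads) lies 19 mm behind it; z points along the fingers, y is the line along which they close (so a half turn about z gives the same grasp; the last joint's range is limited). The gripper opens to 88 mm and grips with 3 to 60 N. Pads are 20 mm wide; open, the fingers measure 115 mm over their backs; the gripper's body (75 mm by 178 mm) begins 61 mm behind the grasp point.
Start: joints at [1.254, 0.423, 1.63, -0, 1.089, -0.019], TCP at [0.183, 0.597, 0.223] pointing down, gripper open.
Joint ranges: [-3, 3], [-0.9, 2.11], [0.09, 2.58], [-1.31, 4.45], [0.11, 2.69], [-2.54, 2.54]. Speed limits (rad/s): [2.39, 2.39, 3.01, 3.14, 3.14, 3.14].

## Interface

Orientations are given as a unit quaternion [x, y, z, w].
In Python, from plant import telemetry, vision, close_job gives the robot as it stands.
- The arm moves only by the shell command python3 -m pendant 'ROWS' [OPENING]. ROWS is a JSON object of lists of equal length, an entry for each row: "delta_pos": the shift along the tool's x, y, z in cm, a list of three; "delta_rot": the turn, a rotation vector about the tool's x, y, z in rad, a list of three. In form: {"delta_pos": [[dx, dy, dz], ...], "delta_rot": [[ax, ay, az], ...]}. A call has 1 to 5 rows; each row is the pose to reach, as a shift and turn from the pose commanded when the call began, along the tool's axes at that moment; what a row does not reach only later rows make up. A row lasts 1/10 s, in which the tool goes at most 50 mm and 8.59 degrees, less where a joint would pass 70% of its speed; a pose out of reach is approached as far as the arm can. A call with a gripper value outside its range is refused whole. OPENING is the finger opening in cm, from 0 to 8.78, set as the call begins (- or left out, the last holds). The fingers move at their own pace and stop on an object; the grip force is fixed at half the most. Time passes only in rows, so rows that repeat a pose let the fingers close. It gives the time, the measured TCP pose, the force, the opening and the grip force at its end, in the units of the state.
- telemetry.sense(): the state, without advancing time (a new reading comes with each control period).
- vision.get_image(name): name is "scene" or "top"; returns a dict with "img" (384x512x3 uint8, red, green, blue), "depth" (384x512 float32, m along the optical axis (not along the pixel's ray), 0 where there is no reading), "fx", "fy", "cx", "cy" (pixels), "D" ([k1, k2, p1, p2, k3] as OpenCV has them; the pictures are not rectified), "R" (3x3) and "t" (3): a world point X has camera coordinates R X + t. Camera axes: x right, y down, z forward; pixel columns grow to the right and rows downward; lengths in m; the calibration is good to about 2 mm. A picture is of the moment at which its call begins.
- close_job(): hands the job in; it is judged then, once.
The state is a dict: "time": time; "q": joint angles; "joint_vel": joint speeds; "joint_efforts": joint torques, N m; "tool_pos": TCP position; "orientation": TCP orientation; "contact_force": force on the tool from outside, world axes, zero at the start; "ft_torque": the same for the moment, N m; "finger_gap": finger opening in m; "grip_force": force on a finger pad.
Only numpy, scipy, OpenCV 4.12 (cv2) and the standard library are available. Lean on these libraries where they do the work, as an engineer would, in place of code of your own. Each camera call takes 0.05 s, during which the arm holds its last target. There are 200 camera calls.

## Working session

There is one attempt and no reset: what is moved stays moved. The work goes in short steps, Python scripts to look and compute and a shell command to move; the robot and the scene stay as the last step left them, time stands still between calls to the robot, and variables do not carry over. Pictures are saved under pics/ and viewed, at most 10 in all, crops included, and the job is handed in when it is done.

```bash
mkdir -p pics; ls; python3 - <<'E'
from plant import telemetry, vision
import cv2,pickle
s=telemetry.sense();print({k:s[k] for k in('time','tool_pos','orientation','finger_gap')})
for n in('scene','top'):
    d=vision.get_image(n);pickle.dump(d,open(f'{n}0.pkl','wb'))
    cv2.imwrite(f'pics/{n}0.png',cv2.resize(d['img'][:,:,::-1],(800,600),interpolation=cv2.INTER_CUBIC))
    print(n,d['fx'],d['D'],d['R'],d['t'])
E
```

```text
pics
{'time': 0.0, 'tool_pos': array([0.18320477, 0.59698751, 0.22191887]), 'orientation': array([ 1.48383537e-01,  9.88929612e-01, -7.28325936e-04, -1.37606997e-04]), 'finger_gap': 0.08776056310001572}
scene 392.5979251742356 [-0.05195152  0.          0.          0.          0.        ] [[ 0.75908088  0.65090012  0.01119152]
 [ 0.47617872 -0.54343384 -0.69132734]
 [-0.4439032   0.53010252 -0.72245503]] [-0.42240861 -0.23493097  1.42638613]
top 413.4206500786819 [0.03859367 0.         0.         0.         0.        ] [[-2.18479628e-03 -9.99996747e-01 -1.31639301e-03]
 [-9.86460362e-01  2.37108835e-03 -1.63982716e-01]
 [ 1.63985304e-01  9.40300697e-04 -9.86462334e-01]] [-0.03274833  0.59169201  1.01565035]
```

View pics/scene0.png

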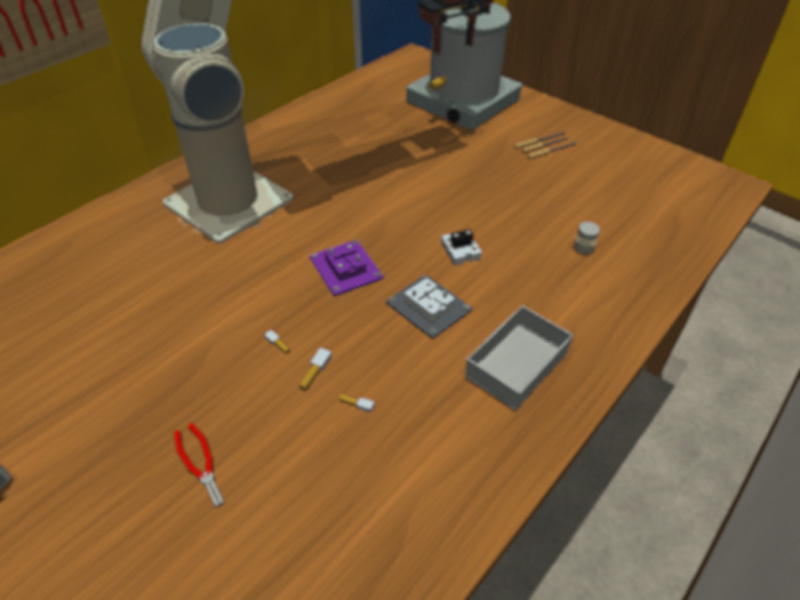

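View pics/top0.png

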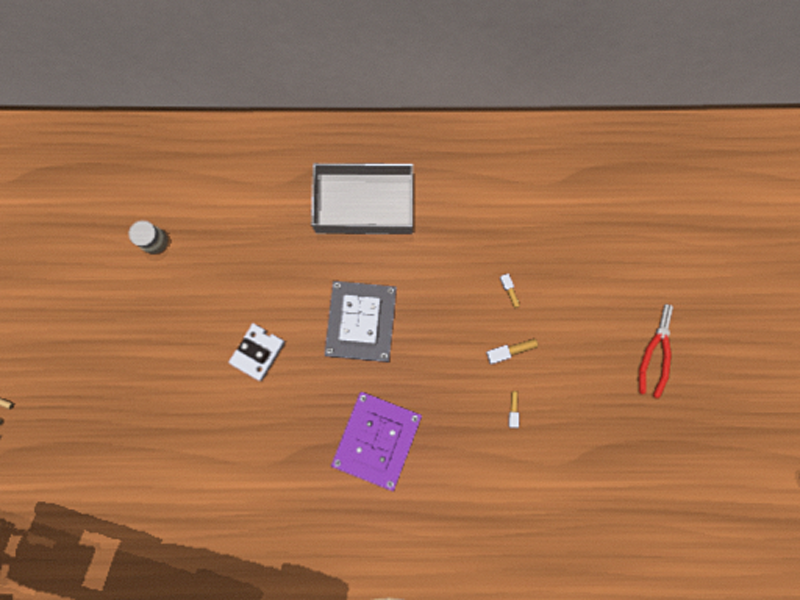

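Both views agree. In the top view, the lower half is grey-plated at (361,322), and its purple lookalike at (378,441) is not meant. The upper half is at (257,352). There are three core-like things, at (510,290), (512,351) and (514,410); the middle one is clearly the longest, so it should be the core. I'll confirm that with an enlarged crop.

```bash
cat > h.py <<'E'
import numpy as np,cv2
def ray(d,uv,z):
    "world points on plane z for raw pixels"
    K=np.array([[d['fx'],0,d['cx']],[0,d['fy'],d['cy']],[0,0,1]])
    p=cv2.undistortPoints(np.array(uv,float).reshape(-1,1,2),K,np.array(d['D'])).reshape(-1,2)
    r=np.c_[p,np.ones(len(p))]@np.array(d['R']); c=-np.array(d['R']).T@d['t']
    return c+r*((np.broadcast_to(z,len(p))-c[2])/r[:,2])[:,None]
def crop(d,u,v,w,h,s):
    # display px (a,b) -> raw (u+(a+.5)/s-.5, v+(b+.5)/s-.5)
    return cv2.resize(d['img'][v:v+h,u:u+w,::-1],(int(round(w*s)),int(round(h*s))),interpolation=cv2.INTER_CUBIC)
E
python3 - <<'E'
from h import *;import pickle
d=pickle.load(open('top0.pkl','rb'))
a=crop(d,199,182,64,48,6.25);b=crop(d,133,201,64,48,6.25);c=crop(d,297,172,72,108,400/72)
cv2.imwrite('pics/m1.png',np.hstack([np.vstack([a,b]),c[:600]]))
E
```

```text
(no output)
```

View pics/m1.png

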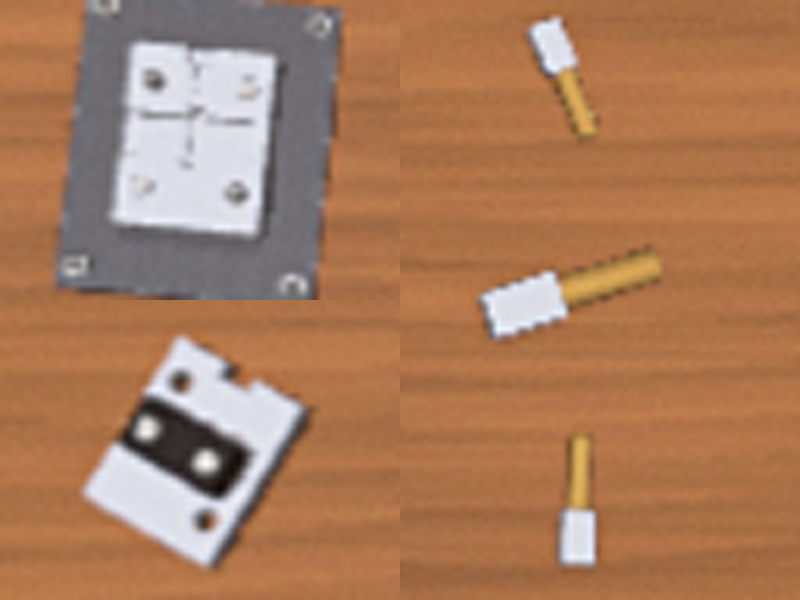

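The crop confirms the middle piece as the core: pin to the right, tip near (658,264), grip end near (489,317). The upper half has its mouth at (237,375). The lower half's dowels are at (152,80) and (237,192), and the mouth seems to be at the top edge near (192,50). I'll check which end of the groove is open with depth and a scene crop.

```bash
python3 - <<'E'
from h import *;import pickle
d=pickle.load(open('top0.pkl','rb'))
R=np.array(d['R']);c=-R.T@d['t']
v,u=np.mgrid[0:384,0:512]
r=ray(d,np.c_[u.ravel(),v.ravel()],0.)-c   # toward z=0
zc=(r@R.T)[:,2]; P=(c+r*(d['depth'].ravel()/zc)[:,None]).reshape(384,512,3)
np.save('P0.npy',P)
print((P[186:222,215:246,2]*1000).round().astype(int))
s=pickle.load(open('scene0.pkl','rb'))
a=crop(s,245,172,64,48,6.25);b=crop(s,265,133,64,48,6.25)
e=crop(s,165,200,80,60,5)
cv2.imwrite('pics/m2.png',np.hstack([np.vstack([a,b]),np.vstack([e,cv2.resize(crop(s,195,145,64,48,6.25),(400,300))])]))
E
```

```text
[[13  6 10 ...  9  9  7]
 [10  5  8 ...  6  8  6]
 [ 6  9 14 ... 11  6 10]
 ...
 [ 9 10 10 ...  9 11 12]
 [ 9  6 11 ...  9 11  9]
 [ 8 13  9 ...  9  4  8]]
```

View pics/m2.png

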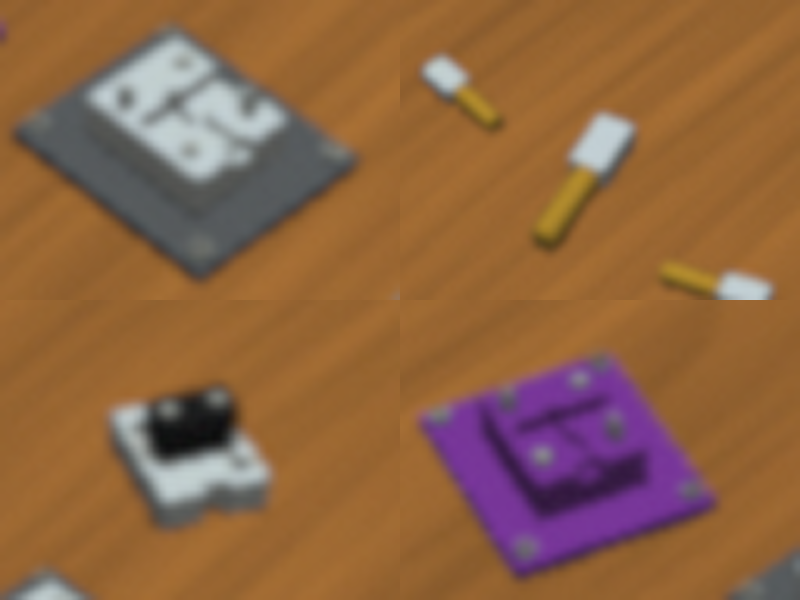

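The scene crop shows the lower half's mouth at (240,155), on the world +x side. The groove opens at the upper-right edge near (220,78), the world +y side. The core is lying level with its grip up at (603,140). Next I'll measure the poses.

```bash
cat >> h.py <<'E'
def rect(d,u,v,w,h,z,f,s=8):
    "min-area rectangle of the largest blob of mask f(bgr), in world at height z"
    im=crop(d,u,v,w,h,s).astype(int); m=f(im).astype(np.uint8)
    cs=cv2.findContours(m,cv2.RETR_EXTERNAL,cv2.CHAIN_APPROX_NONE)[0]; c=max(cs,key=cv2.contourArea).reshape(-1,2)
    W=ray(d,np.c_[u+(c[:,0]+.5)/s-.5,v+(c[:,1]+.5)/s-.5],z)[:,:2]
    # min area rect in mm
    (cx,cy),(a,b),th=cv2.minAreaRect((W*1000).astype(np.float32)); return np.array([cx,cy,a,b,th])
white=lambda t:lambda i:(i.min(2)>t)
E
python3 - <<'E'
from h import *;import pickle
d=pickle.load(open('top0.pkl','rb'))
np.set_printoptions(suppress=True,precision=2)
for t in(130,150,165,180):
  print(t,'base',rect(d,205,184,45,40,.032,white(t)),'top',rect(d,140,201,48,48,.020,white(t)),'grip',rect(d,310,216,18,20,.0135,white(t)))
brass=lambda i:((i[...,2]-i[...,0]>100)&(i[...,1]>125))
for g in(115,120,130):print('brass',rect(d,322,210,30,24,.0085,lambda i:((i[...,2]-i[...,0]>90)&(i[...,1]>g))))
print('plate',rect(d,199,172,64,68,.008,lambda i:(i.max(2)-i.min(2)<40)))
# hand picks, core panel: raw = 297+(a-400)/5.5556..., base panel
k=lambda a,b:(297+(a-400+.5)/5.5556-.5,172+(b+.5)/5.5556-.5)
print('core tip/end',ray(d,[k(658,264),k(489,317),k(561,288)],.008)[:,:2]*1000)
kb=lambda a,b:(199+(a+.5)/6.25-.5,182+(b+.5)/6.25-.5)
print('dowels',ray(d,[kb(152,80),kb(237,192)],.045)[:,:2]*1000, 'pins',ray(d,[kb(140,187),kb(245,88)],.036)[:,:2]*1000)
kt=lambda a,b:(133+(a+.5)/6.25-.5,201+(b-300+.5)/6.25-.5)
print('mouth, holes',ray(d,[kt(235,378),kt(181,381),kt(206,521)],.020)[:,:2]*1000,'bar bolts',ray(d,[kt(147,429),kt(207,462)],.049)[:,:2]*1000)
E
```

```text
130 base [565.78  48.84  63.52  78.79  84.52] top [512.29 221.29  62.77  78.58  60.2 ] grip [ 507.24 -185.44   23.88   38.24   18.49]
150 base [565.72  48.63  62.12  77.68  84.2 ] top [512.3  221.33  61.73  77.68  60.24] grip [ 507.26 -185.54   23.26   37.19   18.5 ]
165 base [565.62  48.39  61.3   76.71  84.19] top [512.36 221.36  60.99  76.9   60.18] grip [ 507.28 -185.59   22.65   36.46   18.5 ]
180 base [565.71  48.24  60.13  75.87  84.45] top [512.38 221.39  60.18  76.14  60.14] grip [ 507.34 -185.59   22.02   35.55   18.26]
brass [ 521.36 -228.57   13.43   51.33   16.08]
brass [ 521.07 -228.12   12.48   50.29   16.1 ]
brass [ 520.62 -227.53   10.95   48.9    15.46]
plate [564.87  47.74 110.94 131.11  84.41]
core tip/end [[ 526.92 -249.96]
 [ 501.85 -169.15]
 [ 515.56 -203.62]]
dowels [[587.86  64.9 ]
 [541.24  29.44]] pins [[544.49  70.13]
 [585.85  27.  ]]
mouth, holes [[542.68 204.59]
 [541.49 227.08]
 [483.04 214.48]] bar bolts [[518.59 233.04]
 [505.09 208.26]]
```

Sizes match the spec:

| Piece | Centre (mm) | Yaw | Note |
|---|---|---|---|
| Lower half | (565.4, 48.2) | −5.6° | |
| Upper half | (512.3, 221.4) | −29.8° | |
| Core | grip (507.3, −185.5) | about 18° | pin tip toward (527, −250) |

I'll take the core first.

```bash
cat > go.py <<'E'
import sys,numpy as np
from scipy.spatial.transform import Rotation as Ro
from plant import telemetry
# go.py x y z(mm) toolYangle(deg): prints delta_pos (cm) / delta_rot from sensed pose, tool straight down
x,y,z,a=map(float,sys.argv[1:5]); s=telemetry.sense()
R=Ro.from_quat(s['orientation']); th=np.radians(a); Y=np.array([np.cos(th),np.sin(th),0]);Z=np.array([0,0,-1.])
T=Ro.from_matrix(np.c_[np.cross(Y,Z),Y,Z])
dp=R.inv().apply(np.array([x,y,z])/1000-s['tool_pos'])*100
dr=(R.inv()*T).as_rotvec()
print('t',round(s['time'],2),'pos',(s['tool_pos']*1000).round(1),'q6',round(s['q'][5],2),'F',np.round(s['contact_force'],1),'gap',round(s['finger_gap']*1000,1),'grip',np.round(s['grip_force'],1))
print('dpos',dp.round(2),'rows>=',int(np.ceil(max(np.linalg.norm(dp)/5,np.linalg.norm(dr)/.1499))),'drot',dr.round(3))
E
M='python3 -m pendant'
python3 -m pendant '{"delta_pos":[[-15.3,-18.5,2.6],[-15.3,-18.5,2.6],[-15.3,-18.5,2.6],[-15.3,-18.5,2.6],[-15.3,-18.5,2.6]],"delta_rot":[[0,0,0],[0,0,0],[0,0,0],[0,0,0],[0,0,0]]}' 6
python3 -m pendant '{"delta_pos":[[-15.3,-18.5,2.6],[-15.3,-18.5,2.6],[-15.3,-18.5,2.6],[-15.3,-18.5,2.6],[-15.3,-18.5,2.6]],"delta_rot":[[0,0,0],[0,0,0],[0,0,0],[0,0,0],[0,0,0]]}'
python3 -m pendant '{"delta_pos":[[-15.3,-18.5,2.6],[-15.3,-18.5,2.6],[-15.3,-18.5,2.6],[-15.3,-18.5,2.6],[-15.3,-18.5,2.6]],"delta_rot":[[0,0,0.3],[0,0,0.6],[0,0,0.6],[0,0,0.6],[0,0,0.6]]}'
python3 go.py 507.3 -185.5 80 18
```

```text
time: 0.6
tool_pos: [0.2754, 0.3732, 0.1961]
orientation: [0.148, 0.989, -0.001, -0.0]
contact_force: [0.4, 0.5, 0.2]
finger_gap: 0.0601
grip_force: 0.0
time: 1.1
tool_pos: [0.3675, 0.1518, 0.1705]
orientation: [0.149, 0.989, -0.0, -0.0]
contact_force: [1.3, -0.2, 0.0]
finger_gap: 0.0605
grip_force: 0.0
time: 1.6
tool_pos: [0.4598, -0.0703, 0.1443]
orientation: [0.436, 0.9, 0.0, 0.0]
contact_force: [0.6, 0.0, 0.6]
finger_gap: 0.0596
grip_force: 0.0
t 1.6 pos [459.8 -70.3 144.3] q6 -0.84 F [0.6 0.  0.6] gap 59.6 grip 0.0
dpos [-11.98  -3.4    6.44] rows>= 3 drot [0.    0.    0.353]
```

```bash
python3 -m pendant '{"delta_pos":[[-4,-1.1,2.1],[-8,-2.2,4.2],[-11.9,-3.3,6],[-11.9,-3.3,6],[-11.9,-3.3,6]],"delta_rot":[[0,0,0.14],[0,0,0.28],[0,0,0.353],[0,0,0.353],[0,0,0.353]]}' 5
python3 -m pendant '{"delta_pos":[[0,0,0],[0,0,0]],"delta_rot":[[0,0,0],[0,0,0]]}' |tail -1
python3 go.py 507.3 -185.5 3 18
```

```text
time: 2.1
tool_pos: [0.5069, -0.1817, 0.0838]
orientation: [0.586, 0.81, -0.0, -0.001]
contact_force: [-0.4, -0.2, 0.3]
finger_gap: 0.0498
grip_force: 0.0
grip_force: 0.0
t 2.3 pos [ 507.5 -180.3   85.3] q6 -0.69 F [ 0.1 -0.4 -0.3] gap 50.1 grip 0.0
dpos [-0.49 -0.18  8.23] rows>= 2 drot [0.    0.    0.008]
```

```bash
python3 -m pendant '{"delta_pos":[[-0.5,-0.2,3],[-0.5,-0.2,5.5],[-0.5,-0.2,7.5],[-0.5,-0.2,8.1],[-0.5,-0.2,8.1]],"delta_rot":[[0,0,0.008],[0,0,0.008],[0,0,0.008],[0,0,0.008],[0,0,0.008]]}'
python3 -m pendant '{"delta_pos":[[0,0,0],[0,0,0],[0,0,0],[0,0,0],[0,0,0]],"delta_rot":[[0,0,0],[0,0,0],[0,0,0],[0,0,0],[0,0,0]]}' 1.0
python3 -m pendant '{"delta_pos":[[0,0,0],[0,0,0],[0,0,0],[0,0,0]],"delta_rot":[[0,0,0],[0,0,0],[0,0,0],[0,0,0]]}'
python3 go.py 507.3 -185.5 3 18
```

```text
time: 2.8
tool_pos: [0.507, -0.1859, 0.0036]
orientation: [0.588, 0.809, -0.0, -0.0]
contact_force: [-0.0, 0.1, -0.9]
finger_gap: 0.0504
grip_force: 0.0
time: 3.3
tool_pos: [0.5078, -0.1869, 0.0043]
orientation: [0.589, 0.808, 0.0, 0.0]
contact_force: [-1.3, 0.7, 7.3]
finger_gap: 0.0218
grip_force: 30.0
time: 3.7
tool_pos: [0.5078, -0.1869, 0.0043]
orientation: [0.589, 0.808, 0.0, 0.0]
contact_force: [0.5, 1.0, 6.5]
finger_gap: 0.0218
grip_force: 30.0
t 3.7 pos [ 507.8 -186.9    4.3] q6 -0.69 F [0.5 1.  6.5] gap 21.8 grip 30.0
dpos [ 0.15 -0.    0.13] rows>= 1 drot [ 0.001  0.001 -0.002]
```

Grip confirmed at 21.8 mm opening and 30 N. Now to lift it and carry it to above the groove.

```bash
python3 -m pendant '{"delta_pos":[[0,0,-2],[0,0,-5],[0,0,-8],[0,0,-8.6],[0,0,-8.6]],"delta_rot":[[0,0,0],[0,0,0],[0,0,0],[0,0,0],[0,0,0]]}'
python3 go.py 570.5 100.4 90 -5.6
```

```text
time: 4.2
tool_pos: [0.5079, -0.187, 0.0904]
orientation: [0.589, 0.808, 0.0, 0.001]
contact_force: [0.1, 0.3, -1.3]
finger_gap: 0.0218
grip_force: 30.0
t 4.2 pos [ 507.9 -187.    90.4] q6 -0.69 F [ 0.1  0.3 -1.3] gap 21.8 grip 30.0
dpos [25.43 14.78  0.03] rows>= 6 drot [0.002 0.001 0.41 ]
```

```bash
python3 -m pendant '{"delta_pos":[[3,1.7,0],[7.5,4.3,0],[12,7,0],[16.5,9.6,0],[20.5,11.9,0]],"delta_rot":[[0,0,0.08],[0,0,0.18],[0,0,0.29],[0,0,0.37],[0,0,0.41]]}' | head -2
python3 go.py 570.5 100.4 90 -5.6
```

```text
time: 4.7
tool_pos: [0.5561, 0.0442, 0.0877]
t 4.7 pos [556.1  44.2  87.7] q6 0.16 F [ 0.7 -0.7 -0.8] gap 21.8 grip 30.0
dpos [ 5.74  0.86 -0.23] rows>= 2 drot [-0.003  0.    -0.003]
```

```bash
python3 -m pendant '{"delta_pos":[[2.7,0,0],[4.3,0,0],[5,0,0],[5,0,0],[5,0,0]],"delta_rot":[[0,0,0],[0,0,0],[0,0,0],[0,0,0],[0,0,0]]}' | head -2
python3 go.py 570.5 100.4 70 -5.6
```

```text
time: 5.2
tool_pos: [0.5616, 0.0909, 0.0892]
t 5.2 pos [561.6  90.9  89.2] q6 0.24 F [-0.5  0.7 -1.4] gap 21.9 grip 30.0
dpos [1.03 0.79 1.92] rows>= 1 drot [-0.001  0.    -0.001]
```

```bash
python3 -m pendant '{"delta_pos":[[0.5,0.4,1],[1,0.8,1.9],[1,0.8,1.9],[1,0.8,1.9]],"delta_rot":[[0,0,0],[0,0,0],[0,0,0],[0,0,0]]}' | head -2
python3 go.py 570.5 100.4 35 -5.6
python3 - <<'E'
from h import *;import pickle
from plant import vision
s=vision.get_image('scene');pickle.dump(s,open('s1.pkl','wb'));d=vision.get_image('top');pickle.dump(d,open('t1.pkl','wb'))
a=crop(s,235,145,80,90,5);b=crop(d,190,165,80,90,5)
cv2.imwrite('pics/m3.png',np.hstack([a,b]))
E
```

```text
time: 5.6
tool_pos: [0.5708, 0.1011, 0.07]
t 5.6 pos [570.8 101.1  70. ] q6 0.25 F [ 0.1  0.3 -2.2] gap 21.6 grip 30.0
dpos [-0.07 -0.01  3.5 ] rows>= 1 drot [-0.001  0.    -0.   ]
```

View pics/m3.png

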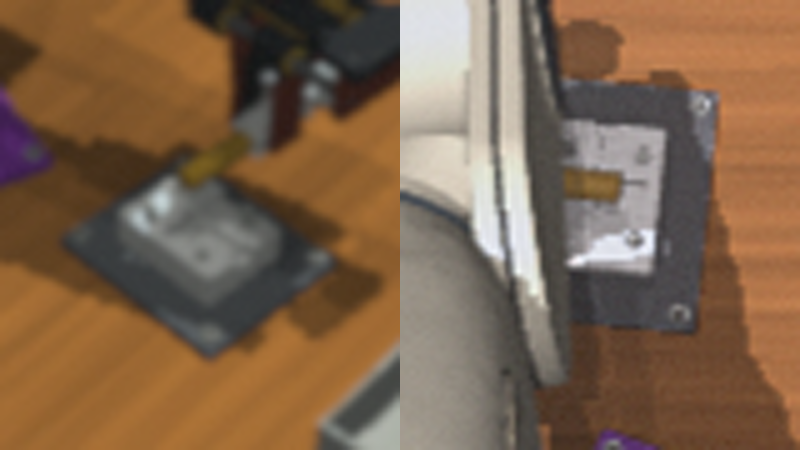

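The top panel shows the pin over the groove with its tip at about (621,186). In the scene panel the core is level, tip near (187,178). Next I'll compute the tip in the mould frame.

```bash
python3 - <<'E'
from h import *;import pickle
np.set_printoptions(suppress=True,precision=1)
d=pickle.load(open('t1.pkl','rb'))
im=crop(d,190,165,80,90,8).astype(int)
m=((im[...,2]-im[...,0]>60)&(im[...,1]>70))[60:420,:][:, 260:400].astype(np.uint8)
cs=cv2.findContours(m,0,1)[0];print([cv2.boundingRect(c) for c in cs if cv2.contourArea(c)>300])
th=np.radians(-5.6);E=np.array([[np.cos(th),np.sin(th)],[-np.sin(th),np.cos(th)]])
k=lambda a,b:(190+(a-400+.5)/5-.5,165+(b+.5)/5-.5)
W=ray(d,[k(621,186),k(568,169),k(568,198),k(615,173),k(615,201)],[.074]*5)[:,:2]*1000
print((W-[565.4,48.2])@E.T)
b=max((c for c in cs),key=cv2.contourArea).reshape(-1,2)+[260,60]
Wb=(ray(d,np.c_[190+(b[:,0]+.5)/8-.5,165+(b[:,1]+.5)/8-.5],.074)[:,:2]*1000-[565.4,48.2])@E.T
print('pin x range',Wb[:,0].min(),Wb[:,0].max(),'tip y',Wb[:,1].min(),'x where y<5',[f(Wb[Wb[:,1]<15][:,0]) for f in(np.min,np.max)],[f(Wb[Wb[:,1]>15][:,0]) for f in(np.min,np.max)])
# groove seen in 1st image: dark line
E
```

```text
[(28, 218, 61, 39), (1, 0, 139, 73)]
[[  0.2 -13.6]
 [  6.2  13.7]
 [ -8.3  12.1]
 [  6.5  -9.9]
 [ -7.6 -11.4]]
pin x range 53.156774881420866 77.23802306932942 tip y -22.132874467240683 x where y<5 [np.float64(53.156774881420866), np.float64(77.23802306932942)] [np.float64(54.70718193927522), np.float64(73.88566381778472)]
```

The tip is at (0.2, −13.6) in the mould frame and expected at (0.2, −13.3), so it's centred. Lowering.

```bash
python3 -m pendant '{"delta_pos":[[0,0,1.5],[0,0,2.8],[0,0,3.5],[0,0,3.7],[0,0,3.7]],"delta_rot":[[0,0,0],[0,0,0],[0,0,0],[0,0,0],[0,0,0]]}' | sed -n '1,2p;4p'
python3 -m pendant '{"delta_pos":[[0,0,0.15],[0,0,0.3],[0,0,0.4],[0,0,0.4]],"delta_rot":[[0,0,0],[0,0,0],[0,0,0],[0,0,0]]}' | sed -n '1,2p;4p'
python3 go.py 570.5 97 28.3 -5.6
```

```text
time: 6.2
tool_pos: [0.5706, 0.1012, 0.033]
contact_force: [-0.3, 0.1, -0.9]
time: 6.6
tool_pos: [0.571, 0.1013, 0.0297]
contact_force: [-0.7, 0.8, -0.5]
t 6.6 pos [571.  101.3  29.7] q6 0.25 F [-0.7  0.8 -0.5] gap 21.6 grip 30.0
dpos [-0.43 -0.01  0.14] rows>= 1 drot [ 0. -0. -0.]
```

The pin is in the groove with no contact force. I'll slide it in along −tool x until the shoulder touches.

```bash
python3 -m pendant '{"delta_pos":[[0,0,0.1],[-0.15,0,0.1],[-0.3,0,0.1],[-0.45,0,0.1]],"delta_rot":[[0,0,0],[0,0,0],[0,0,0],[0,0,0]]}' | sed -n '1,2p;4p'
python3 -m pendant '{"delta_pos":[[-0.05,0,0],[-0.1,0,0],[-0.15,0,0]],"delta_rot":[[0,0,0],[0,0,0],[0,0,0]]}' | sed -n '1,2p;4p'
python3 -m pendant '{"delta_pos":[[-0.05,0,0],[-0.1,0,0]],"delta_rot":[[0,0,0],[0,0,0]]}' | sed -n '1,2p;4p'
```

```text
time: 7.0
tool_pos: [0.5705, 0.0966, 0.0287]
contact_force: [1.1, -0.4, -1.3]
time: 7.3
tool_pos: [0.5704, 0.0953, 0.0287]
contact_force: [-0.0, 1.2, -1.0]
time: 7.5
tool_pos: [0.5703, 0.0943, 0.0287]
contact_force: [-0.6, 0.2, 0.1]
```

```bash
python3 -m pendant '{"delta_pos":[[-0.05,0,0],[-0.1,0,0]],"delta_rot":[[0,0,0],[0,0,0]]}' | sed -n '1,2p;4p'
python3 -m pendant '{"delta_pos":[[-0.05,0,0],[-0.1,0,0]],"delta_rot":[[0,0,0],[0,0,0]]}' | sed -n '1,2p;4p'
python3 -m pendant '{"delta_pos":[[-0.05,0,0],[-0.05,0,0]],"delta_rot":[[0,0,0],[0,0,0]]}' | sed -n '1,2p;4p'
```

```text
time: 7.7
tool_pos: [0.5703, 0.0941, 0.0287]
contact_force: [-0.1, 8.0, -1.5]
time: 7.9
tool_pos: [0.5703, 0.0939, 0.0288]
contact_force: [-0.7, 12.5, -1.9]
time: 8.1
tool_pos: [0.5703, 0.0939, 0.0288]
contact_force: [-0.1, 13.4, -2.1]
```

The shoulder is touching, at 13 N. I'll relax that push, then seat the core downward.

```bash
python3 -m pendant '{"delta_pos":[[0.15,0,0],[0.15,0,0.05],[0.15,0,0.1]],"delta_rot":[[0,0,0],[0,0,0],[0,0,0]]}' | sed -n '1,2p;4p'
python3 -m pendant '{"delta_pos":[[0,0,0.05],[0,0,0.1]],"delta_rot":[[0,0,0],[0,0,0]]}' | sed -n '1,2p;4p'
python3 -m pendant '{"delta_pos":[[0,0,0.05],[0,0,0.05]],"delta_rot":[[0,0,0],[0,0,0]]}' | sed -n '1,2p;4p'
```

```text
time: 8.4
tool_pos: [0.5705, 0.0942, 0.0282]
contact_force: [-2.4, 7.1, 7.0]
time: 8.6
tool_pos: [0.5706, 0.0942, 0.0279]
contact_force: [-4.1, 7.9, 13.9]
time: 8.8
tool_pos: [0.5706, 0.0942, 0.0277]
contact_force: [-3.7, 7.0, 13.3]
```

Seated: contact came at axis height ≈ 32 mm. Release and lift away.

```bash
python3 -m pendant '{"delta_pos":[[0,0,-0.1],[0,0,-0.1]],"delta_rot":[[0,0,0],[0,0,0]]}' | sed -n '1,2p;4p'
python3 -m pendant '{"delta_pos":[[0,0,0],[0,0,0],[0,0,0],[0,0,0]],"delta_rot":[[0,0,0],[0,0,0],[0,0,0],[0,0,0]]}' 4.5| sed -n '1,2p;4,6p'
python3 -m pendant '{"delta_pos":[[0,0,-2],[0,0,-5],[0,0,-9],[0,0,-12],[0,0,-12]],"delta_rot":[[0,0,0],[0,0,0],[0,0,0],[0,0,0],[0,0,0]]}' | sed -n '1,2p;4p'
python3 go.py 515 221 140 -29.8
```

```text
time: 9.0
tool_pos: [0.5705, 0.0941, 0.0279]
contact_force: [-1.3, 7.1, 5.1]
time: 9.4
tool_pos: [0.5701, 0.093, 0.027]
contact_force: [-0.5, 0.0, -0.8]
finger_gap: 0.0446
grip_force: 0.0
time: 9.9
tool_pos: [0.573, 0.0935, 0.1514]
contact_force: [0.3, -0.7, 0.5]
t 9.9 pos [573.   93.5 151.4] q6 0.24 F [ 0.3 -0.7  0.5] gap 45.2 grip 0.0
dpos [12.12 -7.03  1.11] rows>= 3 drot [ 0.007 -0.003  0.422]
```

```bash
python3 -m pendant '{"delta_pos":[[3,-1.8,0.2],[7,-4,0.5],[10.5,-6,0.8],[12.1,-7,1.1],[12.1,-7,1.1]],"delta_rot":[[0,0,0.12],[0,0,0.26],[0,0,0.36],[0,0,0.42],[0,0,0.42]]}' 5| sed -n '1,2p;4p'
python3 -m pendant '{"delta_pos":[[0,0,0]],"delta_rot":[[0,0,0]]}'|tail -1
python3 go.py 512.3 221.4 60 -29.8
python3 - <<'E'
from h import *;import pickle
from plant import vision
s=vision.get_image('scene');d=vision.get_image('top');pickle.dump(d,open('t2.pkl','wb'));pickle.dump(s,open('s2.pkl','wb'))
a=crop(s,245,165,64,48,6.25);b=crop(d,199,182,64,48,6.25)
cv2.imwrite('pics/m4.png',np.hstack([a,b]))
E
```

```text
time: 10.4
tool_pos: [0.5104, 0.2221, 0.1348]
contact_force: [-0.0, -1.5, 0.1]
grip_force: 0.0
t 10.5 pos [512.  220.4 135.4] q6 0.9 F [ 0.1 -0.2  0.2] gap 49.8 grip 0.0
dpos [ 0.12 -0.02  7.54] rows>= 2 drot [-0.001  0.001  0.005]
```

View pics/m4.png

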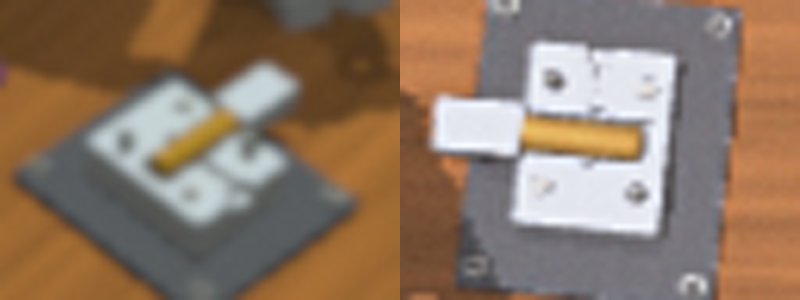

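The core is in its groove. Its shoulder, at (521,130), is at the block's side, and the grip is outside. Now down to the upper half's grip bar.

```bash
python3 -m pendant '{"delta_pos":[[0.1,0,2.5],[0.1,0,6],[0.1,0,9],[0.1,0,10.8],[0.1,0,11.1]],"delta_rot":[[0,0,0],[0,0,0],[0,0,0],[0,0,0],[0,0,0]]}' | sed -n '1,2p;4p'
python3 -m pendant '{"delta_pos":[[0,0,0],[0,0,0],[0,0,0],[0,0,0],[0,0,0]],"delta_rot":[[0,0,0],[0,0,0],[0,0,0],[0,0,0],[0,0,0]]}' 1.5| sed -n '1,2p;4,6p'
python3 -m pendant '{"delta_pos":[[0,0,-1],[0,0,-4],[0,0,-8],[0,0,-10],[0,0,-10]],"delta_rot":[[0,0,0],[0,0,0],[0,0,0],[0,0,0],[0,0,0]]}' | sed -n '1,6p'
python3 go.py 565.4 48.2 120 -5.6
```

```text
time: 11.1
tool_pos: [0.5119, 0.2197, 0.023]
contact_force: [0.5, -0.2, -0.1]
time: 11.6
tool_pos: [0.5137, 0.2217, 0.0263]
contact_force: [0.9, -2.5, 6.8]
finger_gap: 0.0238
grip_force: 30.0
time: 12.1
tool_pos: [0.5146, 0.2223, 0.1285]
orientation: [0.865, 0.502, 0.003, 0.0]
contact_force: [-0.2, 0.1, -3.4]
finger_gap: 0.0241
grip_force: 30.0
t 12.1 pos [514.6 222.3 128.5] q6 0.9 F [-0.2  0.1 -3.4] gap 24.1 grip 30.0
dpos [-12.62  13.03   0.84] rows>= 4 drot [ 0.004 -0.004 -0.42 ]
```

```bash
python3 -m pendant '{"delta_pos":[[-2.5,2.6,0],[-6,6.2,0],[-9.5,9.8,0],[-12,12.2,0],[-12.6,13,0.5]],"delta_rot":[[0.002,-0.002,-0.12],[0.004,-0.004,-0.26],[0.004,-0.004,-0.38],[0.004,-0.004,-0.42],[0.004,-0.004,-0.42]]}' | sed -n '1,2p;4,5p'
python3 -m pendant '{"delta_pos":[[0,0,0],[0,0,0]],"delta_rot":[[0,0,0],[0,0,0]]}'|tail -1
python3 go.py 565.5 49.2 80 -5.6
```

```text
time: 12.6
tool_pos: [0.5634, 0.0444, 0.1192]
contact_force: [0.3, 0.3, -2.9]
finger_gap: 0.0237
grip_force: 30.0
t 12.8 pos [562.3  48.3 119.1] q6 0.17 F [-0.3  0.  -1.9] gap 23.9 grip 30.0
dpos [0.13 0.33 3.91] rows>= 1 drot [-0.007  0.003 -0.001]
```

```bash
python3 -m pendant '{"delta_pos":[[0.13,0.33,1.5],[0.13,0.33,3.0],[0.13,0.33,3.9],[0.13,0.33,3.9]],"delta_rot":[[-0.006,0.003,0],[-0.006,0.003,0],[-0.006,0.003,0],[-0.006,0.003,0]]}' | sed -n '1,2p;4,5p'
python3 go.py 565.5 49.2 70 -5.6
python3 - <<'E'
from h import *;import pickle
from plant import vision
s=vision.get_image('scene');d=vision.get_image('top');pickle.dump(d,open('t3.pkl','wb'));pickle.dump(s,open('s3.pkl','wb'))
a=crop(s,240,145,80,80,5);b=crop(d,190,165,80,80,5)
cv2.imwrite('pics/m5.png',np.hstack([a,b]))
E
```

```text
time: 13.2
tool_pos: [0.565, 0.0493, 0.0794]
contact_force: [-0.1, -0.9, -1.7]
finger_gap: 0.0236
t 13.2 pos [565.   49.3  79.4] q6 0.16 F [-0.1 -0.9 -1.7] gap 23.6 grip 30.0
dpos [0.   0.05 0.94] rows>= 1 drot [-0.002  0.001  0.001]
```

View pics/m5.png

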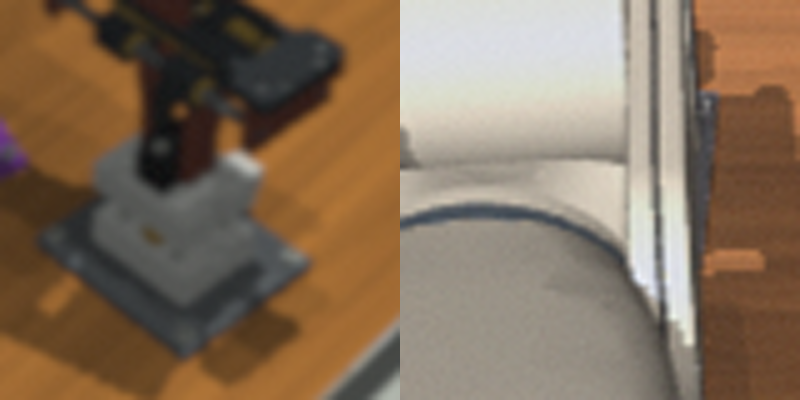

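The upper half hangs level over the base, with its mouth to the +x side at about (190,215) in the scene panel. The core grip shows behind it at (245,165). I'll lower it and watch the force.

```bash
python3 -m pendant '{"delta_pos":[[0,0.05,0.4],[0,0.05,0.8],[0,0.05,0.9]],"delta_rot":[[0,0,0],[0,0,0],[0,0,0]]}' | sed -n '1,4p'
python3 -m pendant '{"delta_pos":[[0,0,0.15],[0,0,0.3]],"delta_rot":[[0,0,0],[0,0,0]]}' | sed -n '1,4p'
python3 -m pendant '{"delta_pos":[[0,0,0.15],[0,0,0.3]],"delta_rot":[[0,0,0],[0,0,0]]}' | sed -n '1,4p'
```

```text
time: 13.6
tool_pos: [0.567, 0.0484, 0.0719]
orientation: [0.741, 0.672, 0.0, 0.0]
contact_force: [-0.5, -0.2, -2.9]
time: 13.8
tool_pos: [0.5673, 0.0484, 0.0692]
orientation: [0.741, 0.672, 0.001, 0.001]
contact_force: [0.5, 0.1, -3.0]
time: 14.0
tool_pos: [0.5672, 0.0484, 0.0661]
orientation: [0.741, 0.672, 0.0, 0.001]
contact_force: [0.6, 0.4, -2.3]
```

```bash
python3 -m pendant '{"delta_pos":[[0,-0.1,0.1],[0,-0.1,0.2]],"delta_rot":[[0,0,0],[0,0,0]]}' | sed -n '1,4p'
python3 -m pendant '{"delta_pos":[[0,0,0.1],[0,0,0.2]],"delta_rot":[[0,0,0],[0,0,0]]}' | sed -n '1,4p'
```

```text
time: 14.2
tool_pos: [0.566, 0.0486, 0.064]
orientation: [0.741, 0.672, 0.0, 0.0]
contact_force: [-0.4, -0.6, -3.6]
time: 14.4
tool_pos: [0.5663, 0.0486, 0.0622]
orientation: [0.741, 0.672, 0.0, 0.001]
contact_force: [-1.0, 0.4, 3.4]
```

Spring pins met right where predicted, at 4 mm open. Pressing shut.

```bash
python3 -m pendant '{"delta_pos":[[0,0,0.1],[0,0,0.2]],"delta_rot":[[0,0,0],[0,0,0]]}' | sed -n '1,4p'
python3 -m pendant '{"delta_pos":[[0,0,0.1],[0,0,0.2]],"delta_rot":[[0,0,0],[0,0,0]]}' | sed -n '1,6p'
python3 -m pendant '{"delta_pos":[[0,0,0.1],[0,0,0.1]],"delta_rot":[[0,0,0],[0,0,0]]}' | sed -n '1,6p'
python3 -m pendant '{"delta_pos":[[0,0,0.1],[0,0,0.1]],"delta_rot":[[0,0,0],[0,0,0]]}' | sed -n '1,6p'
```

```text
time: 14.6
tool_pos: [0.5662, 0.0486, 0.0606]
orientation: [0.741, 0.672, 0.0, 0.001]
contact_force: [-2.4, -0.1, 5.8]
time: 14.8
tool_pos: [0.5662, 0.0486, 0.0587]
orientation: [0.741, 0.672, 0.0, 0.001]
contact_force: [-4.0, 0.0, 7.5]
finger_gap: 0.0239
grip_force: 30.0
time: 15.0
tool_pos: [0.5663, 0.0485, 0.0583]
orientation: [0.741, 0.672, 0.0, 0.001]
contact_force: [-4.7, -0.6, 11.7]
finger_gap: 0.0242
grip_force: 30.0
time: 15.2
tool_pos: [0.5662, 0.0485, 0.0583]
orientation: [0.741, 0.672, 0.001, 0.001]
contact_force: [-9.1, -2.1, 22.9]
finger_gap: 0.0238
grip_force: 30.0
```

Hard stop at TCP 58.3 mm, exactly the predicted closed height, with 23 N of push. Hold for a moment and check.

```bash
python3 -m pendant '{"delta_pos":[[0,0,0],[0,0,0],[0,0,0],[0,0,0],[0,0,0]],"delta_rot":[[0,0,0],[0,0,0],[0,0,0],[0,0,0],[0,0,0]]}'
python3 - <<'E'
from h import *
from plant import vision
s=vision.get_image('scene');cv2.imwrite('pics/m6.png',crop(s,240,145,80,75,8))
E
```

```text
time: 15.7
tool_pos: [0.5663, 0.0485, 0.0583]
orientation: [0.741, 0.672, 0.001, 0.001]
contact_force: [-7.8, -1.2, 23.0]
finger_gap: 0.024
grip_force: 30.0
```

View pics/m6.png

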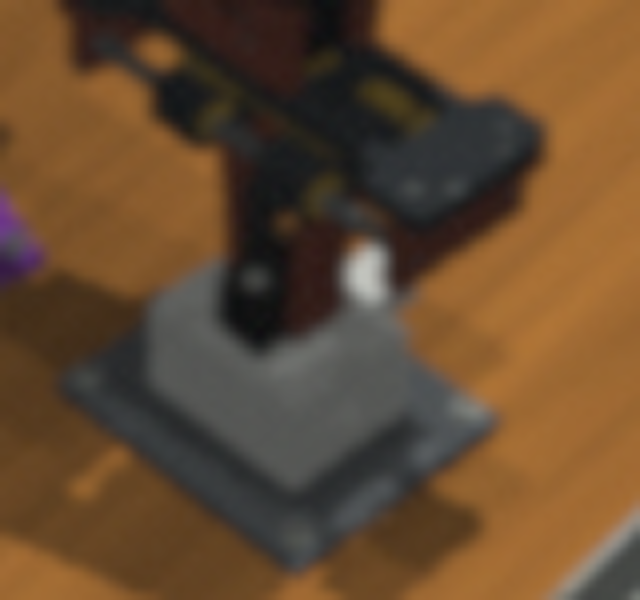

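The halves are flush around (280,420), with no gap and aligned sides. I'll check whether the bright patch at (365,270) is where the core's grip should be.

```bash
python3 - <<'E'
from h import *;import pickle
d=pickle.load(open('s3.pkl','rb'));th=np.radians(-5.6);c,s=np.cos(th),np.sin(th)
K=np.array([[d['fx'],0,d['cx']],[0,d['fy'],d['cy']],[0,0,1]])
def pr(p):
    p=np.array(p,float);W=np.c_[565.4+c*p[:,0]-s*p[:,1],48.2+s*p[:,0]+c*p[:,1],p[:,2]]/1000
    q=cv2.projectPoints(W,cv2.Rodrigues(np.array(d['R']))[0],np.array(d['t']),K,np.array(d['D']))[0].reshape(-1,2)
    return ((q-[240,145])*8+3.5).round()
print('grip z40 corners',pr([[-11,30,40],[11,30,40],[11,66,40],[-11,66,40],[11,66,24]]))
print('block top z52',pr([[-38,30,52],[38,30,52],[38,-30,52],[-38,-30,52]]))
print('top +y face z50 at x -20,-30',pr([[-25,30,52],[-25,20,52]]))
E
```

```text
grip z40 corners [[312. 286.]
 [354. 315.]
 [419. 270.]
 [378. 241.]
 [417. 300.]]
block top z52 [[263. 227.]
 [408. 330.]
 [294. 411.]
 [149. 303.]]
top +y face z50 at x -20,-30 [[287. 244.]
 [269. 257.]]
```

The patch matches the home core's grip, whose predicted corners are (378,241) and (419,270). The closed block's predicted corners match the picture too. Handing in.

```bash
python3 -c "
from plant import close_job
print(close_job())"
```

```text
the job is handed in; nothing more can be done
None
```

The ring core is home in its groove and released, and the upper half is on the dowels with the pouring mouths together, held fully shut with about 23 N; I handed the job in at about 16 s, and no verdict came back.

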